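Shut the die-bench drawer chest and close its locking bar

ROBOT

A 6-joint arm with a two-finger parallel gripper is mounted at the origin on the work surface. World frame = base frame: x ahead of the robot, y to its left, z up, the work surface at z = 0. Lengths are in m, angles in degrees, forces in N, time in s.
With the tool pointing down it reaches from about 0.275 to 1 m from the base axis. Payload 8.4 kg.
Tool frame: the origin (TCP) lies between the finger pads; the fingertips stand 17 mm ahead of it and the grasp point (between the pads) lies 2 mm behind it; z points along the fingers, x is the direction in which the jaws open and shut, and the axes are right-handed (so a half turn about z gives the same grasp; the last joint's range is limited). The gripper opens to 85 mm and grips with 20 to 120 N. Pads are 22 mm wide; open, the fingers measure 114 mm over their backs; the gripper's body (76 mm by 85 mm) begins 54 mm behind the grasp point. The pads swing forward as they close: fully open they stand 13 mm farther back than shut.
Start: joints at [68.216, 20.225, 93.587, -0, 66.188, -0.138], TCP at [0.231, 0.581, 0.223] pointing down, gripper open.
Joint ranges: [-150.9, 150.9], [-52.94, 120.26], [3.33, 152.33], [-74.26, 254.26], [0, 154.13], [-172.89, 172.89]. Speed limits (degrees/s): [127.2, 127.2, 159.86, 180, 180, 180].

INTERFACE

Orientations are given as a 3x3 rotation matrix whose columns are the frame's x, y, z axes.
In Python, from rig import r, viewer gives the robot as it stands. The module is installed in compiled form; this text tells all that it offers.
- The arm moves only by the tool play_rows, never from a script. Its argument "steps" is a list of rows, each a list of 3 entries, a list of its own where there are three numbers: the closure, from 0 (fully open) to 1 (shut), then the shift along the world's x, y, z in cm, then the turn about the world's z in degrees. In form: [[grip, [tx, ty, tz], yaw], ...]. A call has 1 to 20 rows; each row shifts and turns the pose as measured when the row begins; what a row does not reach is not made up. A row lasts 1/8 s, in which the tool goes at most 62.5 mm and 10.7 degrees, less where a joint would pass 70% of its speed; a pose out of reach is approached as far as the arm can. A call with a gripper value outside its range is refused whole. The fingers move at their own pace and stop on an object; "newtons" is the grip in N (left out, the last holds). Time passes only in rows, so rows that do not move let the fingers close. It gives the time, the measured TCP pose, the force and the opening at its end, in the units of the state.
- r.get_state(): the state, without advancing time (a new reading comes with each control period).
- viewer.camera(name): name is "scene" or "top" or "wrist"; returns the picture (400x640x3 uint8, red, green, blue); there is no depth.
- viewer.get_calibration(name): a dict with "fx", "fy", "cx", "cy" (pixels), "R" (3x3) and "t" (3): a world point X has camera coordinates R X + t. Camera axes: x right, y down, z forward; pixel columns grow to the right and rows downward; lengths in m; the calibration is good to about 2 mm. A picture is of the moment at which its call begins: read the wrist's pose just before it. get_calibration takes no time and is no camera call; for the wrist camera it gives the pose at the moment of the call.
- r.close_job(): hands the job in, once; it reports no verdict.
The state is a dict: "time": time; "qpos": joint angles; "dq": joint speeds; "joint_torque": joint torques, N m; "tool_pos": TCP position; "orientation": TCP orientation; "contact_force": force on the tool from outside, world axes, zero at the start; "wrist_torque": the same for the moment, N m; "opening": finger opening in m.
Only numpy, scipy, OpenCV 4.12 (cv2) and the standard library are available. Lean on these libraries where they do the work, as an engineer would, in place of code of your own. Each camera call takes 0.05 s, during which the arm holds its last target.

TASK

Shut the drawer chest on the die bench for the night: push its two open drawers fully home without slamming them, then swing the steel locking bar on its front right edge flat across the drawer ends, ready for the padlock. Only push, with the fingertips; pick nothing up and leave the loose tools, the padlock and the things on the chest where they are.

Things in the scene. Friction and masses are not known exactly. Their poses are not given: they have to be found in the camera images.
- chest: Teal steel drawer chest fixed on the bench, 270 wide x 220 deep x 122 high, front towards the robot. Origin on the bench under the middle of the closed drawer fronts, which lie in its plane x = 0; its x points level into its depth, y to its left as the robot faces it, z up. Two drawers, one above the other, slide out along -x; the lower one stands open farther at the start.
- drawer_top (a joint): Opening of the upper drawer, m: 0 fully home (rigid stop), growing as it slides out to the robot. Front panel 244 wide, 14 thick, chest z 72 to 104. Along each panel's upper edge runs an aluminium pull strip, 14 high, standing 14 out of the panel, from chest y -78 to 112. Each drawer weighs about 0.9 kg, slides with 2 N of friction plus 8 N per m/s, and stays where it is left.
- drawer_low (a joint): Opening of the lower drawer, m, same sense; front panel chest z 22 to 68
- drawer_top_pull (a point): Centre of the outer (robot-side) face of the upper drawer's pull strip; moves with the drawer; closed it lies at x -14, y 17, z 95 in the chest's frame
- drawer_low_pull (a point): The same for the lower drawer; closed at x -14, y 17, z 59 in the chest's frame
- lock_bar (a joint): Angle of the locking bar, rad: 0 shut (rigid stop), flat across the right (-y) drawer ends, outer face at chest x -7, covering y -136 to -92; pi/2 standing straight out towards the robot; more: swung out to the right. Shut it by pushing its right side round to the left, then in towards the chest. About 0.05 N m of friction keeps it where it is left. An open drawer blocks it.
- bar_hinge (a point): Point on the bar's vertical hinge axis, 80 above the bench; x -5, y -138 in the chest's frame
- bar_edge (a point): Middle of the free vertical edge of the locking bar, 46 from the hinge axis, 80 above the bench; moves with the bar. The bar is a flat steel strip 44 wide, 4 thick, from 22 to 120 above the bench
- padlock: Brass padlock lying on the bench to the right of the chest's front, 34 x 42 x 20 with a steel shackle; origin under its body
- oil_bottle: Clear squeeze bottle with black cap, 52 across, 145 tall, standing left of the open drawers; origin under its middle
- file: Flat file with wooden handle, 265 long, 26 high, lying across the bench in front of the drawers; its x points along the blade, origin near the ferrule, on the bench
- hex_key: L-shaped steel hex key, 120 x 44, 8 thick, lying in front of the chest on the right; origin under the long leg
- caliper: Caliper, 210 long, 13 high, lying across the front half of the chest's top; origin under its beam
- hammer: Hammer, 260 long, lying on the bench to the left of the bottle, head away from the robot
- die: Dark steel extrusion die, disc 72 across, 26 high, lying on the left of the chest's top; origin under its middle
- paste_jar: White jar with steel lid, 60 across, 55 high, on the right of the chest's top; origin under its middle

How it is judged (in metres and radians):
On the way, in this order (a step that is already met when the one before it is completed fails the run):
1. both drawers are fully home (value of joint each of drawer_top, drawer_low below 0.004 m), for 0.2 s.
2. the locking bar is swung flat across the drawer ends (value of joint lock_bar below 0.08 rad), for 0.2 s.
At the end, for the whole second after the job is handed in: Both drawers are within 4 mm of fully home and the locking bar is within 0.08 rad (about 4 mm at its free edge) of flat (all of step 1 and value of joint lock_bar below 0.08 rad); the robot touches nothing.
It fails at once if a drawer is slammed (moves shut faster than 0.5 m/s) (velocity of joint any of drawer_top, drawer_low below -0.5 m/s).
It fails at once if a loose thing is picked up, knocked over or shifted by more than 25 mm (distance of any of padlock, oil_bottle, file, hex_key, caliper, hammer, die, paste_jar from where it was at the start of the episode above 0.025 m or angle between oil_bottle's own z axis and vertical above 0.6 rad).
It also fails if it takes over 48 s, if anything falls off the work surface, if the arm or the gripper's body presses on something with over 40 N, if the wrist force passes 120 N, or if a joint passes its speed limit or range.

## Working session

There is one attempt and no reset: what is moved stays moved. The work goes in short steps, Python scripts to look and compute and a tool call to move; the robot and the scene stay as the last step left them, time stands still between calls to the robot, and variables do not carry over. Pictures are saved under pics/ and viewed, and the job is handed in when it is done.

Besides the shell and the picture viewer there is one more tool, called after ">>>" as a command line: name --argument value ..., lists and objects as JSON in quotes. play_rows: Moves the arm, as the interface text tells. Its arguments: {"type":"object","properties":{"steps":{"type":"array","items":{"type":"array"}},"newtons":{"type":"number"}},"required":["steps"]}

```bash
mkdir -p pics
python3 - <<'E'
from rig import r, viewer
import cv2,pickle
s=r.get_state();print(s)
for n in["scene","top","wrist"]:
    c=viewer.get_calibration(n);im=viewer.camera(n);cv2.imwrite(f"pics/{n}0.png",im[:,:,::-1])
    pickle.dump(c,open(f"pics/{n}0.pkl","wb"));print(n,c)
E
```

```text
{'time': 0.0, 'qpos': array([ 6.82171405e+01,  2.02643110e+01,  9.36281630e+01, -1.37839255e-03,
        6.61870812e+01, -1.36969225e-01]), 'dq': array([-0.00011419, -0.09651008, -0.00332593, -0.04066892,  0.02167492,
        0.06805372]), 'joint_torque': array([-1.61737629e-03, -6.05244255e+01, -3.42066872e+01, -2.41900416e-04,
        9.39807971e-03,  5.01442616e-05]), 'tool_pos': array([0.2303686 , 0.580484  , 0.22224861]), 'orientation': array([[ 3.68859740e-01,  9.29484937e-01, -4.94820294e-04],
       [ 9.29484031e-01, -3.68860071e-01, -1.29752339e-03],
       [-1.38854789e-03,  1.86765780e-05, -9.99999036e-01]]), 'contact_force': array([ 1.10731833, -0.61983657, -0.02154725]), 'wrist_torque': array([ 0.01317484, -0.00189747,  0.01230438]), 'opening': 0.08527469333723618}
scene {'fx': 404.68314269597715, 'fy': 404.68314269597715, 'cx': 326.5983931202398, 'cy': 207.05242632541842, 'R': array([[-0.17855218,  0.98391849, -0.00485067],
       [ 0.82751831,  0.14749953, -0.54171702],
       [-0.53228992, -0.10073878, -0.84054693]]), 't': array([ 0.06454361, -0.4641301 ,  1.42684079])}
top {'fx': 421.5552348079035, 'fy': 421.5552348079035, 'cx': 315.96762552019766, 'cy': 196.74825170854623, 'R': array([[ 0.02624428, -0.99965475,  0.0012731 ],
       [-0.99429617, -0.02623525, -0.10337721],
       [ 0.10337492,  0.00144722, -0.99464141]]), 't': array([-0.00726616,  0.61225155,  0.9790286 ])}
wrist {'fx': 355.0522884234345, 'fy': 355.0522884234345, 'cx': 315.87778846890546, 'cy': 194.02401924601202, 'R': array([[ 0.3687506 ,  0.92952646, -0.00188436],
       [ 0.87886431, -0.34799095,  0.32634312],
       [ 0.30268882, -0.12199532, -0.9452495 ]]), 't': array([-0.62524292, -0.04223638,  0.38069619])}
```

View pics/scene0.png

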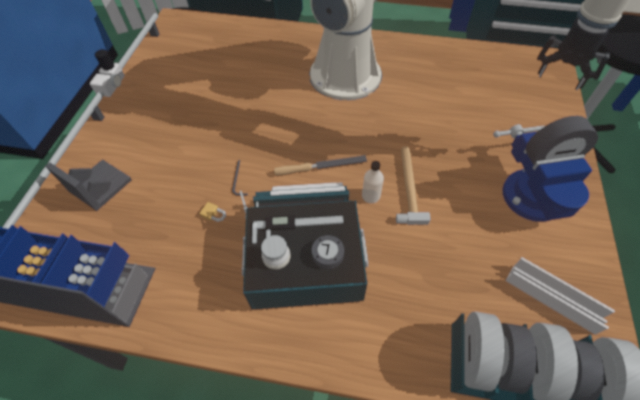

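View pics/top0.png

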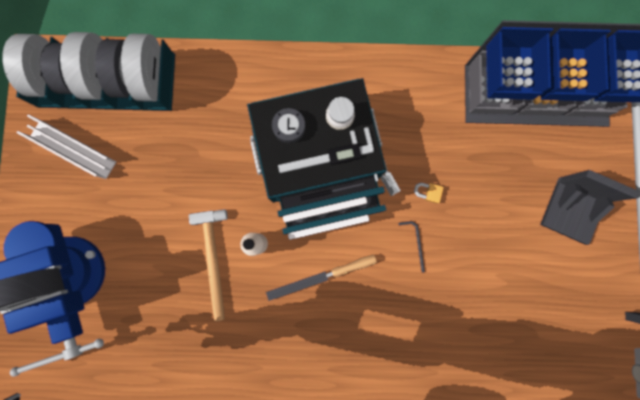

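View pics/wrist0.png

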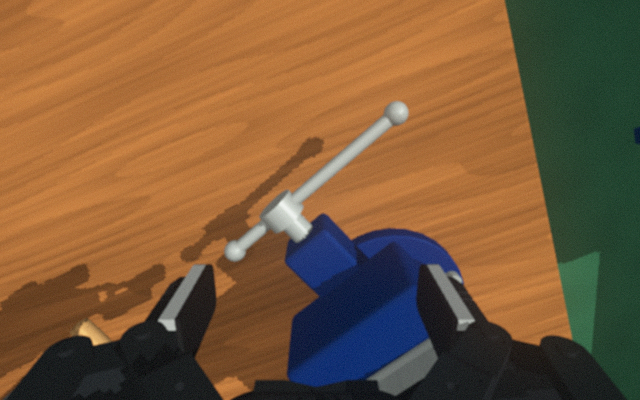

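The scene and top views show the chest near top pixel (315,150), the drawers at about (330,210), the bar at about (390,183) and the padlock at (430,192). I'll enlarge both next.

Run:
```python
import cv2
a=cv2.imread("pics/top0.png")[70:290,230:450];cv2.imwrite("pics/top0c.png",cv2.resize(a,(800,800),interpolation=cv2.INTER_CUBIC)[:, :][0:800])
b=cv2.imread("pics/top0.png")[160:290,235:450];cv2.imwrite("pics/top0d.png",cv2.resize(b,None,fx=3.7,fy=3.7,interpolation=cv2.INTER_CUBIC))
b=cv2.imread("pics/top0.png")[70:220,235:450];cv2.imwrite("pics/top0e.png",cv2.resize(b,None,fx=3.7,fy=3.7,interpolation=cv2.INTER_CUBIC))
b=cv2.imread("pics/scene0.png")[150:310,190:390];cv2.imwrite("pics/scene0d.png",cv2.resize(b,None,fx=3.7,fy=3.7,interpolation=cv2.INTER_CUBIC))
```

```text
(no output)
```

View pics/top0d.png

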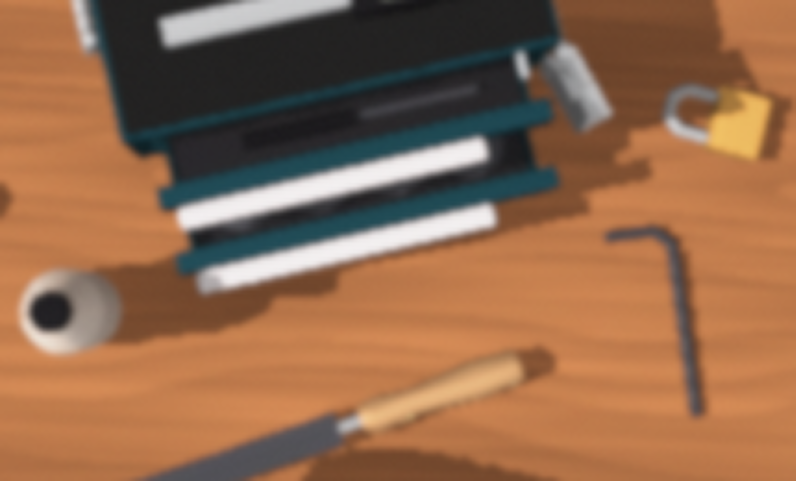

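View pics/top0e.png

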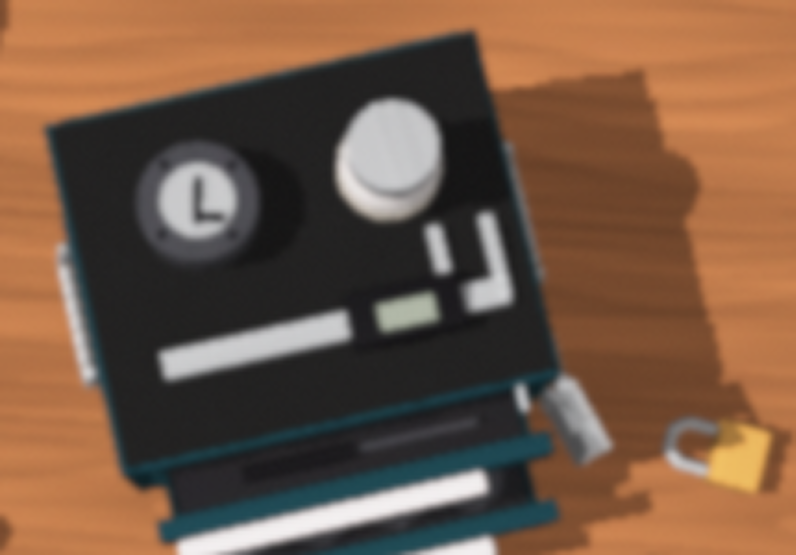

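View pics/scene0d.png

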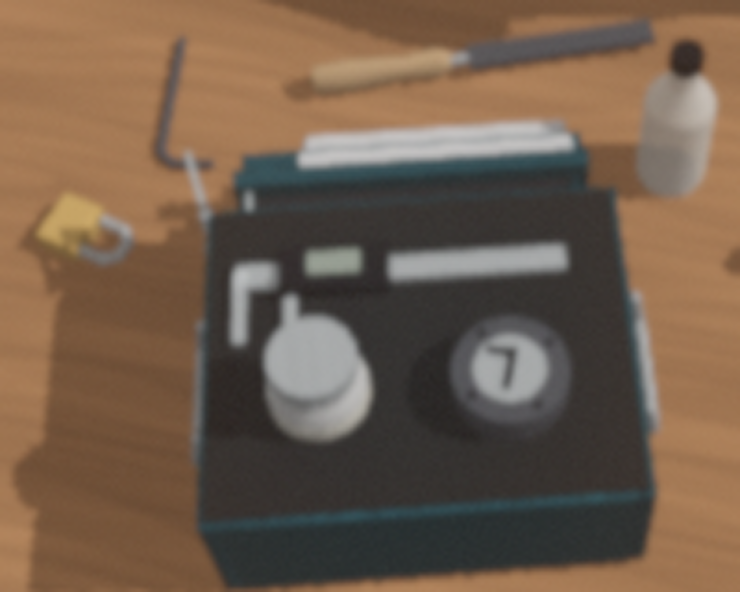

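```bash
cat > h.py <<'E'
import numpy as np,pickle
def bp(c,u,v,z):
    R=np.array(c['R']);t=np.array(c['t']);C=-R.T@t
    d=R.T@np.array([(u-c['cx'])/c['fx'],(v-c['cy'])/c['fy'],1]);return C+d*(z-C[2])/d[2]
def pr(c,X):
    p=np.array(c['R'])@X+c['t'];return np.array([c['cx']+c['fx']*p[0]/p[2],c['cy']+c['fy']*p[1]/p[2]])
E
python3 - <<'E'
from h import *
from scipy.optimize import least_squares
c=pickle.load(open("pics/top0.pkl","rb"))
s=pickle.load(open("pics/scene0.pkl","rb"))
print("cam",-c['R'].T@c['t'])
e=lambda x,y:(235+x/3.7,70+y/3.7); d=lambda x,y:(235+x/3.7,160+y/3.7)
sc=lambda x,y:(190+x/3.7,150+y/3.7)
L=np.array([[.22,.135],[.22,-.135],[0,-.135],[0,.135]])
px=[e(48,128),e(475,32),e(558,372),e(127,468)]
sx=[sc(652,497),sc(203,527),sc(210,212),sc(612,192)]
for p in px: print("top",bp(c,*p,.122))
for p in sx: print("scene",bp(s,*p,.122))
def T(q,l,z): 
    a=q[2];return np.array([q[0]+l[0]*np.cos(a)-l[1]*np.sin(a),q[1]+l[0]*np.sin(a)+l[1]*np.cos(a),z])
f=lambda q:np.concatenate([pr(c,T(q,l,.122))-p for l,p in zip(L,px)]+[pr(s,T(q,l,.122))-p for l,p in zip(L,sx)])
o=least_squares(f,[.6,0,0.2]);q=o.x;print(q,np.degrees(q[2]),o.fun.round(1))
np.save("q.npy",q)
def loc(X):
    a=q[2];v=X[:2]-q[:2];return np.array([v[0]*np.cos(a)+v[1]*np.sin(a),-v[0]*np.sin(a)+v[1]*np.cos(a)])
for n,p,z in [("topstrip",d(180,212),.102),("topstrip outer L",d(185,232),.102),("outer R",d(490,158),.102),("low outer L",d(203,292),.066),("low outer R",d(495,224),.066),
 ("toppanel R",d(550,118),.104),("toppanel L",d(163,208),.104),("lowpanel R",d(556,185),.068),("lowpanelL",d(182,272),.068),
 ("bar hinge",d(548,60),.12),("bar tip",d(583,130),.12),("bar tip2",d(610,115),.12),("hingeR",d(568,43),.12),
 ("padl shack",d(668,100),.01),("pad top R",d(770,100),.02),("padlow",d(755,158),.02),("hexL",d(608,238),.008),("hexcorner",d(670,235),.008),("hexend",d(698,412),.008),("file handle R",d(525,360),.02),("ferrule",d(350,425),.02),("bottle cap",d(48,312),.145),("jar",e(390,150),.055+.122)]:
    X=bp(c,*p,z);print(n,X[:2].round(3),loc(X).round(3))
for n,p in [("bar tip scene",sc(188,152)),("bar hinge scene",sc(207,215))]:
    X=bp(s,*p,.12);print(n,X[:2].round(3),loc(X).round(3))
E
```

```text
cam [0.50774306 0.00738205 1.03708449]
top [0.80563339 0.16590109 0.122     ]
top [ 0.87251254 -0.09083331  0.122     ]
top [ 0.66476799 -0.1431658   0.122     ]
top [0.60073879 0.11048111 0.122     ]
scene [0.81238209 0.16946749 0.122     ]
scene [ 0.87649724 -0.08373952  0.122     ]
scene [ 0.66663418 -0.14126957  0.122     ]
scene [0.60471803 0.11641479 0.122     ]
[ 0.63087182 -0.01462583  0.25169957] 14.421323194235399 [-2.2 -2.1 -0.1 -2.2  1.   0.1 -2.6  1.5  0.8 -0.8 -3.2 -0.1 -1.4 -1.
  0.3 -2.5]
topstrip [0.557 0.079] [-0.048  0.109]
topstrip outer L [0.545 0.076] [-0.06   0.109]
outer R [ 0.595 -0.106] [-0.058 -0.08 ]
low outer L [0.51  0.066] [-0.097  0.108]
low outer R [ 0.557 -0.114] [-0.097 -0.078]
toppanel R [ 0.62  -0.142] [-0.043 -0.12 ]
toppanel L [0.559 0.089] [-0.043  0.119]
lowpanel R [ 0.582 -0.152] [-0.081 -0.121]
lowpanelL [0.522 0.079] [-0.082  0.118]
bar hinge [ 0.652 -0.138] [-0.01  -0.125]
bar tip [ 0.611 -0.159] [-0.055 -0.135]
bar tip2 [ 0.62  -0.175] [-0.05  -0.152]
hingeR [ 0.663 -0.149] [-0.003 -0.139]
padl shack [ 0.645 -0.235] [-0.041 -0.217]
pad top R [ 0.645 -0.3  ] [-0.057 -0.28 ]
padlow [ 0.607 -0.29 ] [-0.092 -0.26 ]
hexL [ 0.552 -0.196] [-0.121 -0.156]
hexcorner [ 0.556 -0.237] [-0.128 -0.197]
hexend [ 0.441 -0.255] [-0.244 -0.186]
file handle R [ 0.472 -0.141] [-0.185 -0.082]
ferrule [ 0.427 -0.028] [-0.2    0.037]
bottle cap [0.496 0.149] [-0.09   0.192]
jar [ 0.78  -0.038] [ 0.139 -0.06 ]
bar tip scene [ 0.622 -0.17 ] [-0.048 -0.148]
bar hinge scene [ 0.668 -0.143] [ 0.004 -0.134]
```

>>> play_rows --steps '[[1, [0, 0, 4], 0], [1, [0, 0, 4], 0], [1, [2.2, -5.2, 0], 3], [1, [2.2, -5.2, 0], 3], [1, [2.2, -5.2, 0], 3], [1, [2.2, -5.2, 0], 3], [1, [2.2, -5.2, 0], 3], [1, [2.2, -5.2, 0], 3], [1, [2.2, -5.2, 0], 3], [1, [2.2, -5.2, 0], 3], [1, [2.2, -5.2, 0], 3], [1, [2.2, -5.2, 0], 3], [1, [2.2, -5.2, 0], 3], [1, [2.2, -5.2, 0], 3], [1, [0, 0, 0], 0]]' --newtons 40

```text
time: 2.02
tool_pos: [0.4978, -0.065, 0.3024]
orientation: [[-0.271, 0.963, 0.004], [0.963, 0.271, -0.002], [-0.003, 0.004, -1.0]]
contact_force: [-0.7, -0.4, -0.2]
opening: 0.0003
```

```bash
cat > look.py <<'E'
from rig import r, viewer
import cv2,pickle,sys
from h import *
n=sys.argv[1]
s=r.get_state();print(s['time'],s['tool_pos'].round(4),s['contact_force'].round(1),s['opening'].round(4));print(s['orientation'].round(3))
q=np.load('q.npy');a=q[2];v=s['tool_pos'][:2]-q[:2]
print("tcp local",v[0]*np.cos(a)+v[1]*np.sin(a),-v[0]*np.sin(a)+v[1]*np.cos(a),"yaw err",np.degrees(a-np.arctan2(s['orientation'][1,1],s['orientation'][0,1])))
for k in sys.argv[2:]:
    c=viewer.get_calibration(k);pickle.dump(c,open(f"pics/{k}{n}.pkl","wb"));im=viewer.camera(k);
    print(k,"tcp px",pr(c,s['tool_pos']).round(1),"tip",pr(c,s['tool_pos']+.017*s['orientation'][:,2]).round(1))
    im=im[:,:,::-1]
    if k!="wrist":
        im=im[150:310,190:390] if k=="scene" else im[60:290,220:450]
        im=cv2.resize(im,None,fx=3.7 if k=="scene" else 2.6,fy=3.7 if k=="scene" else 2.6,interpolation=cv2.INTER_CUBIC)
    cv2.imwrite(f"pics/{k}{n}.png",im)
E
python3 look.py 1 scene wrist top
python3 - <<'E'
from h import *
c=pickle.load(open("pics/top0.pkl","rb"));q=np.load('q.npy');a=q[2]
for p in [(165,382),(352,338),(512,305),(380,332)]:
    X=bp(c,235+p[0]/3.7,70+p[1]/3.7,.13);v=X[:2]-q[:2];print(v[0]*np.cos(a)+v[1]*np.sin(a),-v[0]*np.sin(a)+v[1]*np.cos(a))
E
```

```text
0.04566048708179378 0.09542199699170287
0.046660906979333075 -0.017722991234157593
0.04480755006145858 -0.11442930554976641
0.04646834755088755 -0.03464457584315769Traceback (most recent call last):
  File "look.py", line 5, in <module>
    s=r.get_state();print(s['time'],s['tool_pos'].round(4),s['contact_force'].round(1),s['opening'].round(4));print(s['orientation'].round(3))
                                                                                       ^^^^^^^^^^^^^^^^^^
AttributeError: 'float' object has no attribute 'round'
```

```bash
sed -i "s/s\['opening'\].round(4)/s['opening']/" look.py; python3 look.py 1 scene wrist
```

```text
2.025 [ 0.4978 -0.065   0.3024] [-0.7 -0.4 -0.2] 0.0002729629093962247
[[-0.271  0.963  0.004]
 [ 0.963  0.271 -0.002]
 [-0.003  0.004 -1.   ]]
tcp local -0.14142527458043486 -0.015681126533858364 yaw err -1.2911095120931306
scene tcp px [286.9 107.2] tip [287.5 112.8]
wrist tcp px [310.1 257.8] tip [310.6 241.7]
```

View pics/wrist1.png

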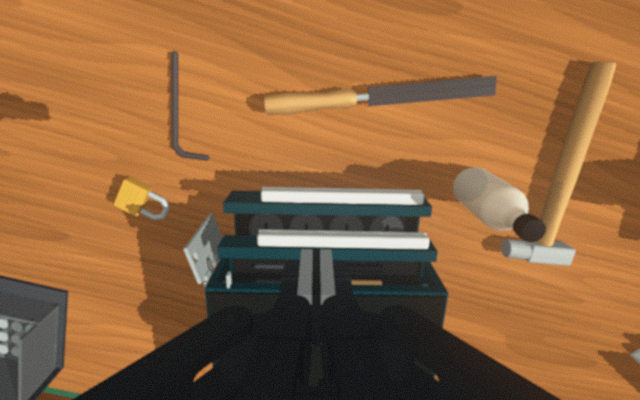

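View pics/scene1.png

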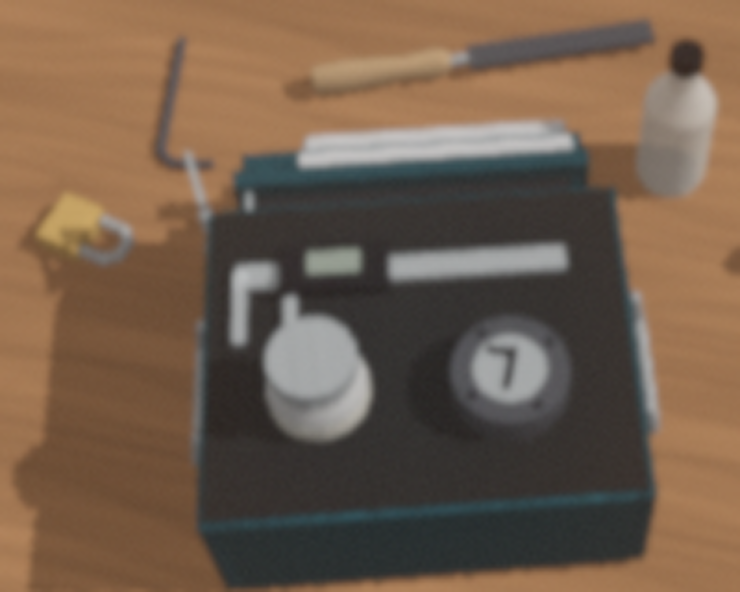

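Run:
```python
from rig import viewer
from h import *
import cv2
from rig import r
s=r.get_state()
for z in(0.005,.017,.03):
  for k in(-.011,.011): print(z,k,pr(viewer.get_calibration("wrist"),s['tool_pos']+z*s['orientation'][:,2]+k*s['orientation'][:,1]).round(1), pr(viewer.get_calibration("scene"),s['tool_pos']+z*s['orientation'][:,2]+k*s['orientation'][:,1]).round(1))
im=viewer.camera("scene")[:,:,::-1];cv2.imwrite("pics/s2.png",cv2.resize(im[40:160,210:370],None,fx=5,fy=5,interpolation=cv2.INTER_CUBIC))
im=viewer.camera("wrist")[:,:,::-1];cv2.imwrite("pics/w2.png",cv2.resize(im[200:320,240:400],None,fx=5,fy=5,interpolation=cv2.INTER_CUBIC))
```

```text
0.005 -0.011 [313.7 231.7] [288.2 105.3]
0.005 0.011 [313.8 271.8] [288.6 112.1]
0.017 -0.011 [313.8 221.7] [288.6 109.2]
0.017 0.011 [313.9 259.8] [289. 116.]
0.03 -0.011 [314.  212.2] [289.  113.4]
0.03 0.011 [314.1 248.3] [289.5 120.1]
```

View pics/s2.png

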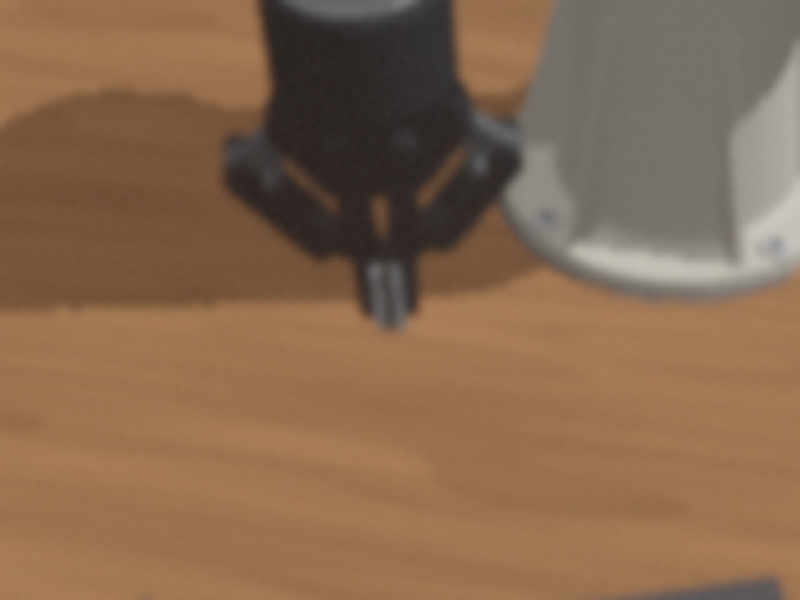

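View pics/w2.png

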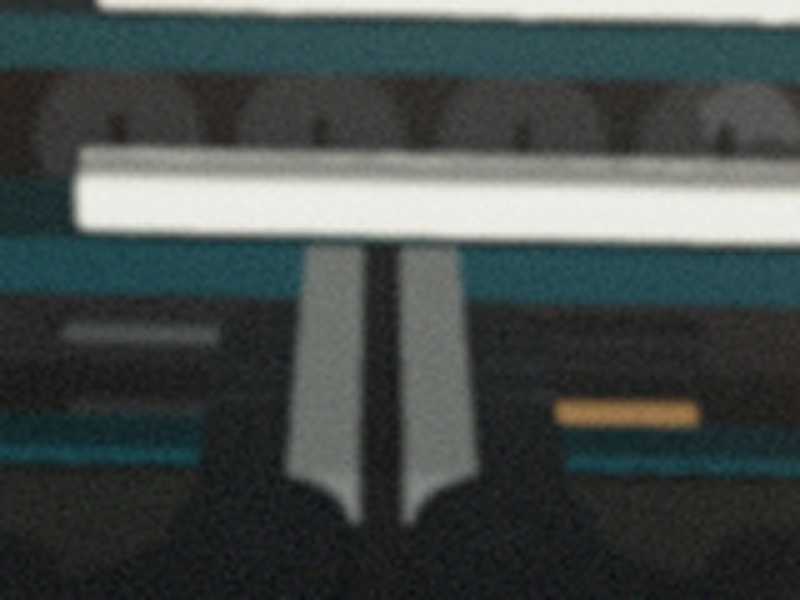

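Both views put the shut fingertips nearer the TCP than stated: tip row about 105 in scene (predicted 109–116) and about 249 in wrist. I'll settle this with a gentle touch on clear bench between the file and the lower drawer.

>>> play_rows --steps '[[1, [0, 0.5, -3], -0.5], [1, [0, 0.5, -3], -0.5], [1, [0, 0.5, -3], 0], [1, [0, 0, -3], 0], [1, [0, 0, -3], 0], [1, [0, 0, -3], 0], [1, [0, 0, -3], 0], [1, [0, 0, -2], 0], [1, [0, 0, -1], 0], [1, [0, 0, 0], 0]]'

```text
time: 3.48
tool_pos: [0.4939, -0.0309, 0.059]
orientation: [[-0.275, 0.961, 0.009], [0.961, 0.275, 0.0], [-0.002, 0.009, -1.0]]
contact_force: [0.0, 0.1, 0.0]
opening: -0.0004
```

```bash
python3 look.py 3 scene wrist top
```

```text
3.475 [ 0.4939 -0.0309  0.059 ] [0.  0.1 0. ] -0.00035724080411958785
[[-0.275  0.961  0.009]
 [ 0.961  0.275  0.   ]
 [-0.002  0.009 -1.   ]]
tcp local -0.13671865319330748 0.018340431557862566 yaw err -1.5327474651116455
scene tcp px [306.9 173.7] tip [307.2 177.5]
wrist tcp px [314.1 256.2] tip [314.3 240.2]
top tcp px [331.9 247. ] tip [331.6 246.9]
```

View pics/wrist3.png

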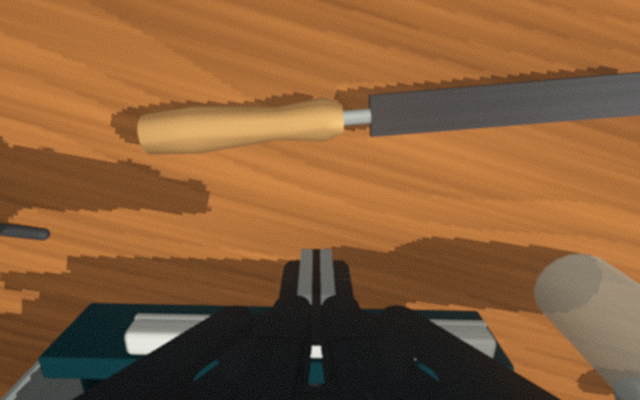

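View pics/top3.png

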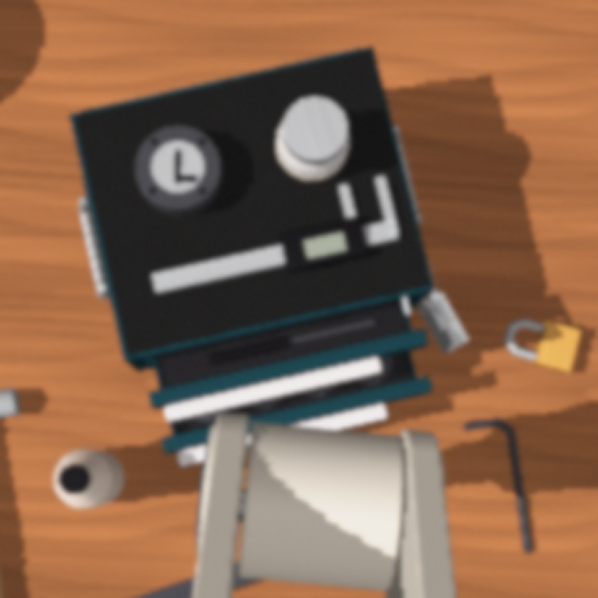

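View pics/scene3.png

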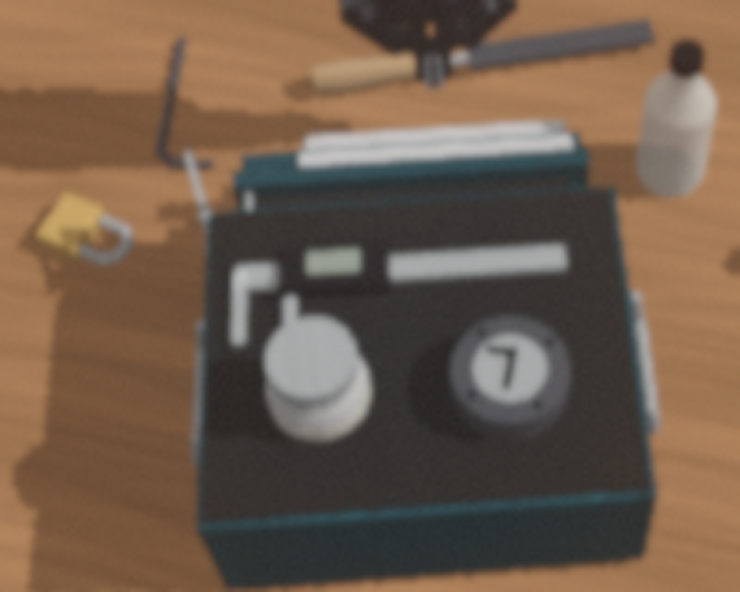

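The picture puts the tips at scene (307,173), which is about where the TCP projects. I'll keep lowering gently until they touch.

>>> play_rows --steps '[[1, [0, 0, -1], 0], [1, [0, 0, -1], 0], [1, [0, 0, -1], 0], [1, [0, 0, 0], 0]]'

```text
time: 4.12
tool_pos: [0.4957, -0.0317, 0.029]
orientation: [[-0.274, 0.962, 0.014], [0.962, 0.274, -0.0], [-0.004, 0.013, -1.0]]
contact_force: [0.2, -0.2, 0.7]
opening: 0.0002
```

>>> play_rows --steps '[[1, [0, 0, -0.5], 0], [1, [0, 0, -0.3], 0], [1, [0, 0, 0], 0]]'

```text
time: 4.5
tool_pos: [0.4957, -0.0318, 0.0204]
orientation: [[-0.273, 0.962, 0.013], [0.962, 0.273, -0.0], [-0.004, 0.013, -1.0]]
contact_force: [-0.6, -0.4, -0.3]
opening: -0.0
```

>>> play_rows --steps '[[1, [0, 0, -0.3], 0], [1, [0, 0, -0.2], 0], [1, [0, 0, 0], 0]]'

```text
time: 4.88
tool_pos: [0.496, -0.0318, 0.0153]
orientation: [[-0.274, 0.962, 0.014], [0.962, 0.274, -0.0], [-0.004, 0.014, -1.0]]
contact_force: [0.9, 0.4, -0.4]
opening: 0.0001
```

>>> play_rows --steps '[[1, [0, 0, -0.4], 0], [1, [0, 0, -0.3], 0], [1, [0, 0, 0], 0]]'

```text
time: 5.25
tool_pos: [0.496, -0.0318, 0.0079]
orientation: [[-0.274, 0.962, 0.014], [0.962, 0.274, -0.0], [-0.004, 0.014, -1.0]]
contact_force: [0.2, -0.1, 0.3]
opening: -0.0001
```

>>> play_rows --steps '[[1, [0, 0, -0.4], 0], [1, [0, 0, -0.3], 0], [1, [0, 0, 0], 0]]'

```text
time: 5.62
tool_pos: [0.496, -0.0318, 0.0003]
orientation: [[-0.274, 0.962, 0.014], [0.962, 0.274, -0.0], [-0.004, 0.013, -1.0]]
contact_force: [-0.3, 0.2, -0.5]
opening: -0.0001
```

```bash
python3 look.py 4 scene wrist
```

```text
5.625 [ 4.96e-01 -3.18e-02  3.00e-04] [-0.3  0.2 -0.5] -0.00011162865759260601
[[-0.274  0.962  0.014]
 [ 0.962  0.274 -0.   ]
 [-0.004  0.013 -1.   ]]
tcp local -0.13493568291845978 0.016926869402013867 yaw err -1.4566958818273368
scene tcp px [307.4 186.7] tip [307.6 190.2]
wrist tcp px [313.7 257. ] tip [313.9 240.9]
```

View pics/wrist4.png

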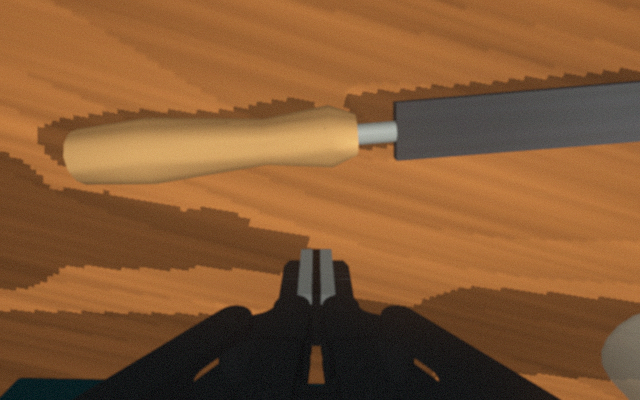

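View pics/scene4.png

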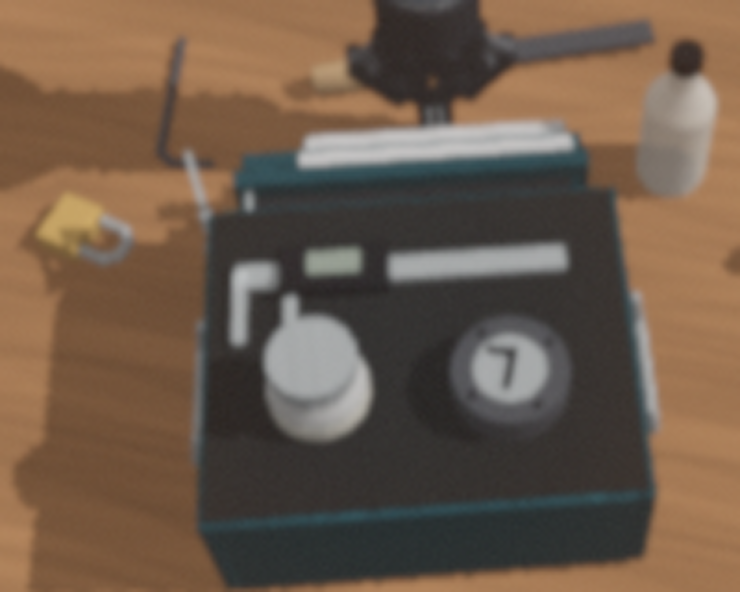

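>>> play_rows --steps '[[1, [0, 0, -0.4], 0], [1, [0, 0, -0.3], 0], [1, [0, 0, 0], 0]]'

```text
time: 6.1
tool_pos: [0.4962, -0.0318, -0.0068]
orientation: [[-0.274, 0.962, 0.015], [0.962, 0.274, -0.0], [-0.004, 0.014, -1.0]]
contact_force: [-0.2, 0.5, 0.7]
opening: -0.0001
```

>>> play_rows --steps '[[1, [0, 0, -0.3], 0], [1, [0, 0, -0.2], 0], [1, [0, 0, 0], 0]]'

```text
time: 6.48
tool_pos: [0.4968, -0.0319, -0.0076]
orientation: [[-0.274, 0.962, 0.016], [0.962, 0.274, -0.0], [-0.005, 0.015, -1.0]]
contact_force: [0.3, -0.5, 1.4]
opening: -0.0
```

>>> play_rows --steps '[[1, [0, 0, -0.5], 0], [1, [0, 0, -0.5], 0]]'

```text
time: 6.72
tool_pos: [0.4973, -0.032, -0.0088]
orientation: [[-0.274, 0.962, 0.016], [0.962, 0.274, -0.0], [-0.005, 0.015, -1.0]]
contact_force: [-31.4, 1.5, 116.1]
opening: -0.0003
```

Contact is clear, with the TCP near -0.0075 m: the shut tips lie about 7.5 mm behind the TCP, not 17 mm ahead. That last row reached 116 N, so I'll back off and use smaller steps in contact from here.

>>> play_rows --steps '[[1, [0, 0, 0.5], 0], [1, [0, 0, 1], 0], [1, [0, 0, 2], 0], [1, [0, 0, 2], -1], [1, [0, 0, 0], 0]]'

```text
time: 7.35
tool_pos: [0.4979, -0.032, 0.049]
orientation: [[-0.257, 0.966, 0.018], [0.967, 0.257, -0.001], [-0.005, 0.017, -1.0]]
contact_force: [-0.1, 0.4, 0.1]
opening: 0.0005
```

>>> play_rows --steps '[[1, [1, 0.25, -0.2], 0], [1, [1, 0.25, 0], 0], [1, [1, 0.25, 0], 0], [1, [1, 0.25, 0], 0], [1, [1, 0.25, 0], 0], [1, [0, 0, 0], 0]]'

```text
time: 8.1
tool_pos: [0.5498, -0.0184, 0.0436]
orientation: [[-0.258, 0.966, 0.012], [0.966, 0.258, -0.001], [-0.004, 0.012, -1.0]]
contact_force: [0.5, -0.5, 0.3]
opening: -0.0002
```

```bash
python3 look.py 5 scene wrist
```

```text
8.1 [ 0.5498 -0.0184  0.0436] [ 0.5 -0.5  0.3] -0.0002382322359696218
[[-0.258  0.966  0.012]
 [ 0.966  0.258 -0.001]
 [-0.004  0.012 -1.   ]]
tcp local -0.0794315872794558 0.016494968379046973 yaw err -0.5097589885208738
scene tcp px [307.5 194. ] tip [307.7 197.6]
wrist tcp px [313.5 258.5] tip [313.7 242.3]
```

View pics/wrist5.png

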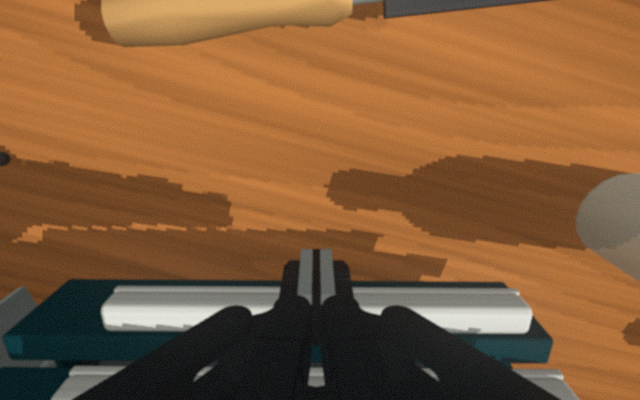

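View pics/scene5.png

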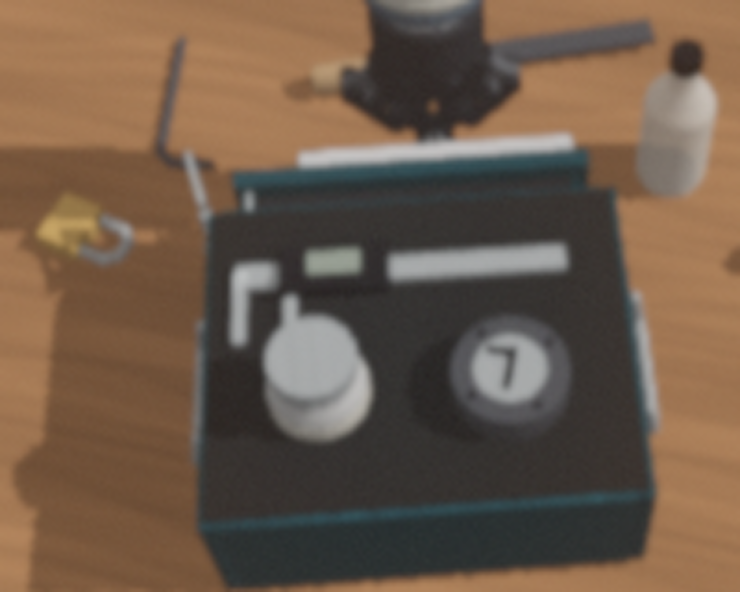

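The lower drawer is moving in with the fingertips on its strip (wrist view 315,280). I'll go on, correcting for the small downward drift.

>>> play_rows --steps '[[1, [1, 0.25, 0.3], 0], [1, [1, 0.25, 0.2], 0], [1, [1, 0.25, 0.1], 0], [1, [0.5, 0.12, 0.1], 0], [1, [0, 0, 0], 0]]'

```text
time: 8.82
tool_pos: [0.5815, -0.0096, 0.0495]
orientation: [[-0.257, 0.966, 0.003], [0.966, 0.257, -0.001], [-0.002, 0.002, -1.0]]
contact_force: [-2.0, -0.7, -0.9]
opening: 0.0003
```

```bash
python3 look.py 6 scene wrist
```

```text
8.825 [ 0.5815 -0.0096  0.0495] [-2.  -0.7 -0.9] 0.00025754933823363173
[[-0.257  0.966  0.003]
 [ 0.966  0.257 -0.001]
 [-0.002  0.002 -1.   ]]
tcp local -0.046540880348512254 0.017166848450167225 yaw err -0.49002099397373794
scene tcp px [308.2 202.9] tip [308.5 206.4]
wrist tcp px [313.7 257.2] tip [313.9 241.1]
```

View pics/wrist6.png

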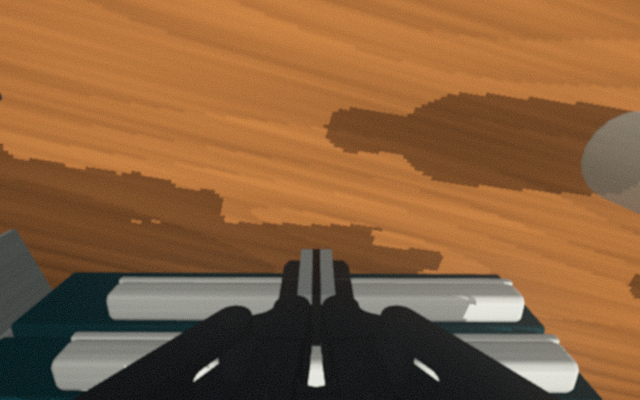

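View pics/scene6.png

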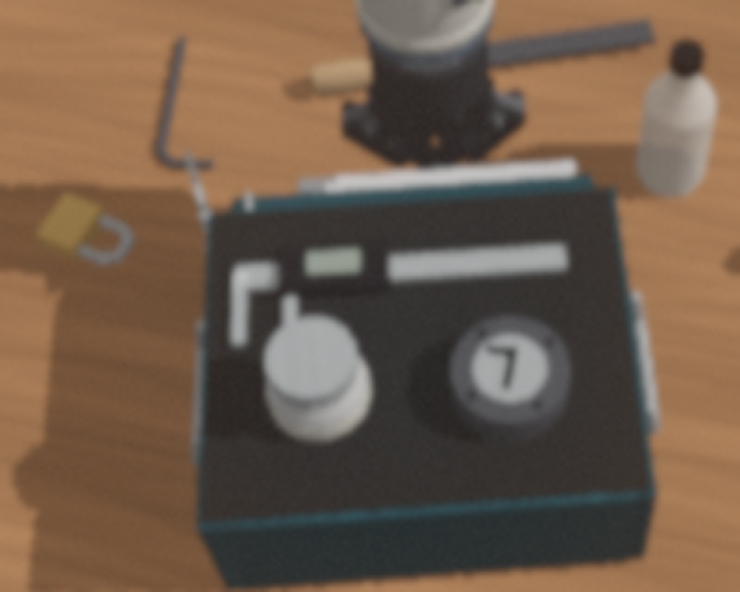

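Both drawers are moving in together. I'll take the last stretch in small steps.

>>> play_rows --steps '[[1, [0.5, 0.12, 0], 0], [1, [0.5, 0.12, 0], 0], [1, [0.4, 0.1, 0], 0], [1, [0.2, 0.05, 0], 0], [1, [0.2, 0.05, 0], 0]]'

```text
time: 9.55
tool_pos: [0.5986, -0.0052, 0.0496]
orientation: [[-0.257, 0.966, 0.0], [0.966, 0.257, -0.001], [-0.001, -0.0, -1.0]]
contact_force: [-5.1, -0.1, 1.2]
opening: 0.0002
```

>>> play_rows --steps '[[1, [0.2, 0.05, 0], 0], [1, [0.2, 0.05, 0], 0]]'

```text
time: 9.8
tool_pos: [0.6016, -0.0043, 0.0495]
orientation: [[-0.257, 0.966, -0.002], [0.966, 0.257, -0.001], [-0.001, -0.002, -1.0]]
contact_force: [-12.6, -3.0, 4.5]
opening: 0.0003
```

>>> play_rows --steps '[[1, [0.2, 0.05, 0], 0], [1, [0.2, 0.05, 0], 0]]'

```text
time: 10.05
tool_pos: [0.601, -0.0042, 0.0485]
orientation: [[-0.257, 0.966, -0.012], [0.966, 0.257, -0.003], [0.001, -0.012, -1.0]]
contact_force: [-11.8, -3.7, 5.6]
opening: 0.0001
```

```bash
python3 look.py 7 scene wrist top
```

```text
10.05 [ 0.601  -0.0042  0.0485] [-11.8  -3.7   5.6] 0.00013702770673561118
[[-0.257  0.966 -0.012]
 [ 0.966  0.257 -0.003]
 [ 0.001 -0.012 -1.   ]]
tcp local -0.026286695944487258 0.017557639445632302 yaw err -0.49795193944931304
scene tcp px [308.7 209.5] tip [309.  212.8]
wrist tcp px [313.6 257.4] tip [313.8 241.3]
top tcp px [321.4 200.9] tip [321.3 201.6]
```

View pics/wrist7.png

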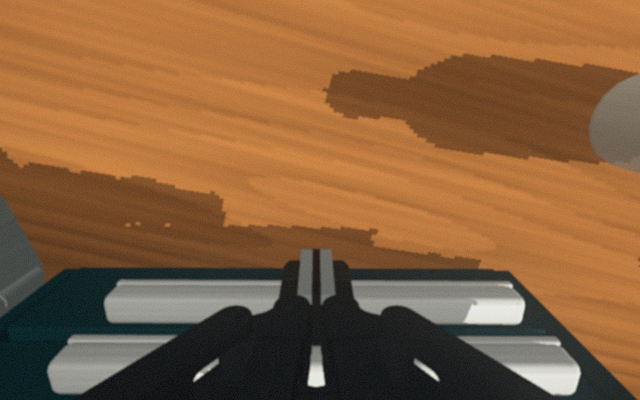

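View pics/scene7.png

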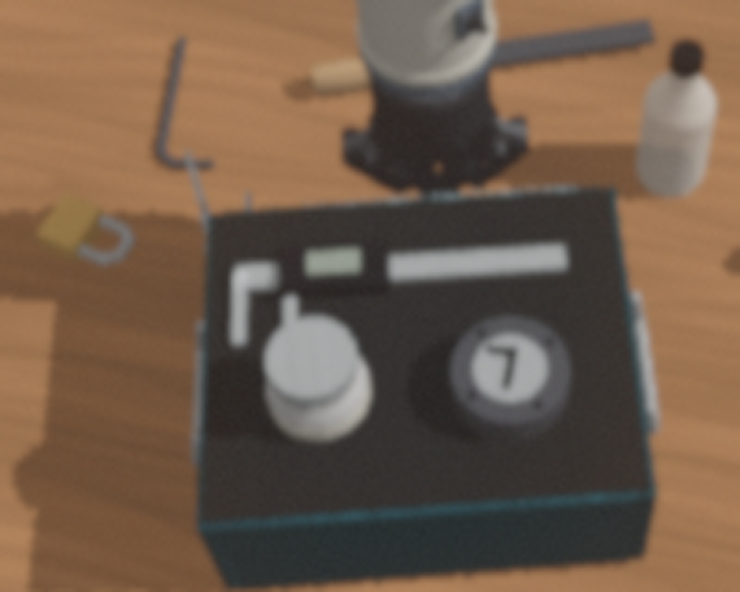

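View pics/top7.png

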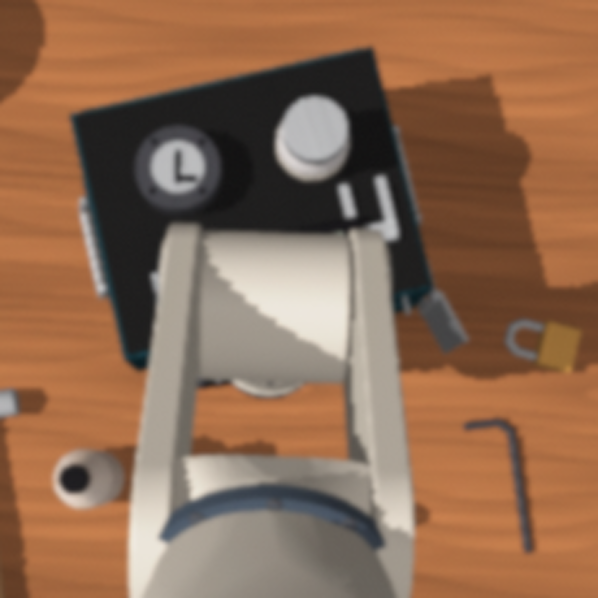

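Run:
```python
from h import *
c=pickle.load(open("pics/wrist7.pkl","rb"));q=np.load('q.npy');a=q[2]
W=lambda x,y,z:np.array([q[0]+x*np.cos(a)-y*np.sin(a),q[1]+x*np.sin(a)+y*np.cos(a),z])
for o in(0,.004,.01):
  for z in(.102,.088,.066,.052): print(o,z,[pr(c,W(-.014-o,y,z)).round(0) for y in(-.078,.112)])
```

```text
0 0.102 [array([ 34., 362.]), array([586., 366.])]
0 0.088 [array([ 62., 334.]), array([560., 338.])]
0 0.066 [array([ 96., 300.]), array([527., 303.])]
0 0.052 [array([113., 282.]), array([511., 285.])]
0.004 0.102 [array([ 31., 353.]), array([589., 357.])]
0.004 0.088 [array([ 60., 326.]), array([562., 329.])]
0.004 0.066 [array([ 94., 292.]), array([529., 295.])]
0.004 0.052 [array([112., 275.]), array([512., 278.])]
0.01 0.102 [array([ 27., 338.]), array([594., 343.])]
0.01 0.088 [array([ 56., 312.]), array([566., 316.])]
0.01 0.066 [array([ 92., 280.]), array([532., 283.])]
0.01 0.052 [array([109., 264.]), array([515., 267.])]
```

The strips' lower edges sit at wrist rows 336 and 282, which match the predictions for fully home (334–338 and 282–285). Both drawers are shut, so I'll back off and go round to the right of the bar.

>>> play_rows --steps '[[1, [0, 0, 0], 0], [1, [0, 0, 0], 0], [1, [-1, -0.25, 0], 0], [1, [-2, -0.5, 0], 0], [1, [-2, -0.5, 0], 0], [1, [0, 0, 3], 0], [1, [0, 0, 4], 0], [1, [0, 0, 4], 0], [1, [0, 0, 2], 0], [1, [1.8, -4, 0], 0], [1, [1.8, -4, 0], 0], [1, [1.8, -4, 0], 0], [1, [1.8, -4, 0], 0], [1, [1.8, -4, 0], 0], [1, [0, 0, 0], 0]]'

```text
time: 12.08
tool_pos: [0.6493, -0.2245, 0.189]
orientation: [[-0.259, 0.966, 0.02], [0.966, 0.26, -0.006], [-0.011, 0.018, -1.0]]
contact_force: [-0.3, -0.6, -0.3]
opening: 0.0002
```

```bash
python3 look.py 8 scene wrist
```

```text
12.075 [ 0.6493 -0.2245  0.189 ] [-0.3 -0.6 -0.3] 0.0002482581232270989
[[-0.259  0.966  0.02 ]
 [ 0.966  0.26  -0.006]
 [-0.011  0.018 -1.   ]]
tcp local -0.034425629315694956 -0.20789720448414384 yaw err -0.6249732161763102
scene tcp px [209.6 180.4] tip [211.3 184.7]
wrist tcp px [310.1 258.1] tip [310.6 241.9]
```

View pics/wrist8.png

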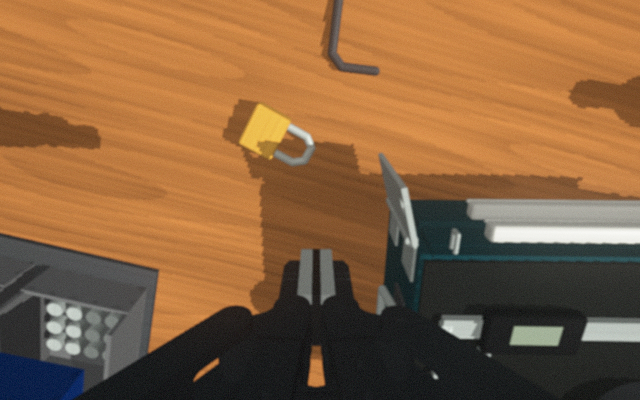

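View pics/scene8.png

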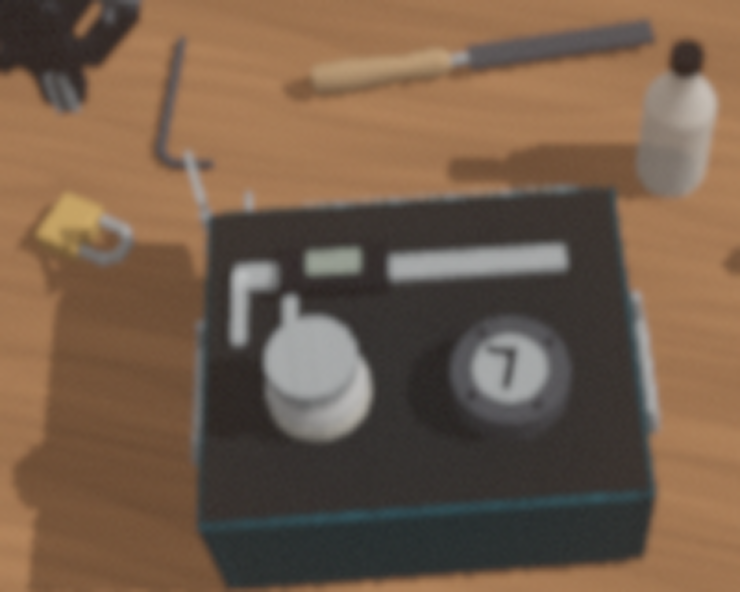

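The drawers stay shut, and the bar stands out from (412,278) to (382,157) in the wrist view. I'll lower to the right of it and push left.

>>> play_rows --steps '[[1, [0, 0, -4], 0], [1, [0, 0, -4], 0], [1, [0, 0, -3], 0], [1, [0, 0, -1.5], 0], [1, [-0.25, 1, 0], 0], [1, [-0.25, 1, 0], 0], [1, [-0.25, 1, 0], 0], [1, [-0.25, 1, 0], 0], [1, [-0.25, 1, 0], 0], [1, [0, 0, 0], 0]]'

```text
time: 13.42
tool_pos: [0.6381, -0.1632, 0.0693]
orientation: [[-0.266, 0.963, 0.032], [0.964, 0.266, -0.008], [-0.016, 0.029, -0.999]]
contact_force: [-0.7, -0.8, 1.1]
opening: 0.0004
```

```bash
python3 look.py 9 scene wrist
```

```text
13.425 [ 0.6381 -0.1632  0.0693] [-0.7 -0.8  1.1] 0.00037806869116910607
[[-0.266  0.963  0.032]
 [ 0.964  0.266 -0.008]
 [-0.016  0.029 -0.999]]
tcp local -0.03001178178591643 -0.14567513666083737 yaw err -1.0350319261840857
scene tcp px [245.2 207.9] tip [246.2 211.6]
wrist tcp px [314.1 257.6] tip [314.2 241.5]
```

View pics/wrist9.png

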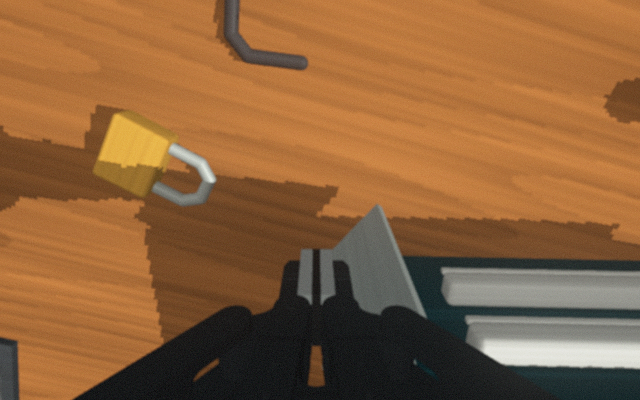

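View pics/scene9.png

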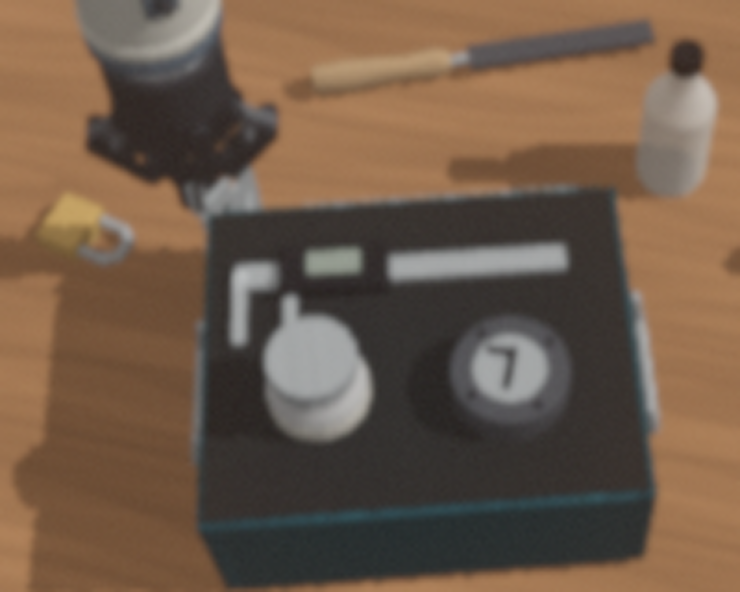

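>>> play_rows --steps '[[1, [-0.5, 0.9, 0], 0], [1, [-0.5, 0.9, 0], 0], [1, [-0.5, 0.9, 0], 0], [1, [0, 0, 0], 0]]'

```text
time: 14.02
tool_pos: [0.6204, -0.1347, 0.0677]
orientation: [[-0.265, 0.964, 0.029], [0.964, 0.265, -0.007], [-0.014, 0.026, -1.0]]
contact_force: [0.3, -0.2, -0.6]
opening: 0.0001
```

```bash
python3 look.py 10 scene wrist
```

```text
14.025 [ 0.6204 -0.1347  0.0677] [ 0.3 -0.2 -0.6] 8.559308078936036e-05
[[-0.265  0.964  0.029]
 [ 0.964  0.265 -0.007]
 [-0.014  0.026 -1.   ]]
tcp local -0.040091984377611675 -0.11372017273959348 yaw err -0.9728690709027497
scene tcp px [257.8 204.2] tip [258.6 207.9]
wrist tcp px [314.5 256.8] tip [314.6 240.7]
```

View pics/wrist10.png

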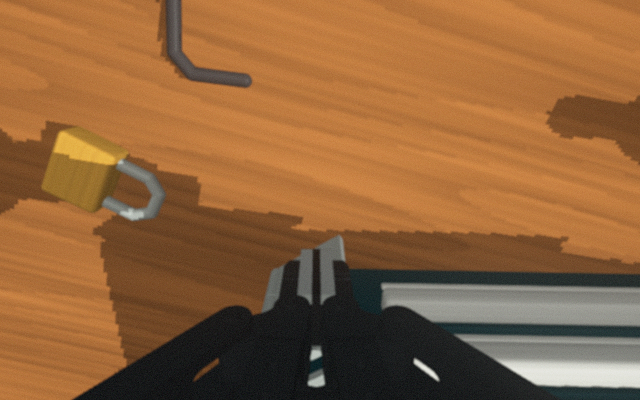

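The bar is about half shut, with the fingers on its outer side. Now I'll push in towards the chest.

>>> play_rows --steps '[[1, [0.6, 0.15, 0], 0], [1, [0.6, 0.15, 0], 0], [1, [0.5, 0.12, 0], 0], [1, [0.2, 0.05, 0], 0], [1, [0.2, 0.05, 0], 0]]'

```text
time: 14.75
tool_pos: [0.6429, -0.1303, 0.0674]
orientation: [[-0.264, 0.964, 0.027], [0.964, 0.265, -0.007], [-0.014, 0.024, -1.0]]
contact_force: [-2.1, -0.2, 1.0]
opening: -0.0003
```

>>> play_rows --steps '[[1, [0.2, 0.05, 0], 0], [1, [0.2, 0.05, 0], 0]]'

```text
time: 15.0
tool_pos: [0.643, -0.1298, 0.0664]
orientation: [[-0.265, 0.964, 0.019], [0.964, 0.265, -0.007], [-0.012, 0.016, -1.0]]
contact_force: [-10.4, -3.4, 3.0]
opening: 0.0004
```

>>> play_rows --steps '[[1, [0.2, 0.05, 0], 0], [1, [0.1, 0.02, 0], 0], [1, [0, 0, 0], 0], [1, [-1, -0.25, 0], 0], [1, [-2, -0.5, 0], 0], [1, [-3, -0.7, 0], 0], [1, [0, 0, 3], 0], [1, [0, 0, 4], 0], [1, [-3, 0, 4], 0], [1, [-4, 0, 3], 0], [1, [-5, 0, 0], 0], [1, [-5, 0, 0], 0], [1, [0, 0, 0], 0]]'

```text
time: 16.62
tool_pos: [0.4053, -0.1449, 0.2105]
orientation: [[-0.265, 0.964, 0.023], [0.964, 0.265, -0.01], [-0.015, 0.02, -1.0]]
contact_force: [0.3, 0.8, 0.7]
opening: 0.0
```

```bash
python3 look.py 11 scene wrist top
```

```text
16.625 [ 0.4053 -0.1449  0.2105] [0.3 0.8 0.7] 4.144635964090211e-05
[[-0.265  0.964  0.023]
 [ 0.964  0.265 -0.01 ]
 [-0.015  0.02  -1.   ]]
tcp local -0.2509015516782409 -0.07001024216915627 yaw err -0.9381686934778445
scene tcp px [268.2 105.1] tip [268.9 110.1]
wrist tcp px [315.6 253.3] tip [315.7 237.5]
top tcp px [393.1 296.1] tip [391.6 294.8]
```

View pics/wrist11.png

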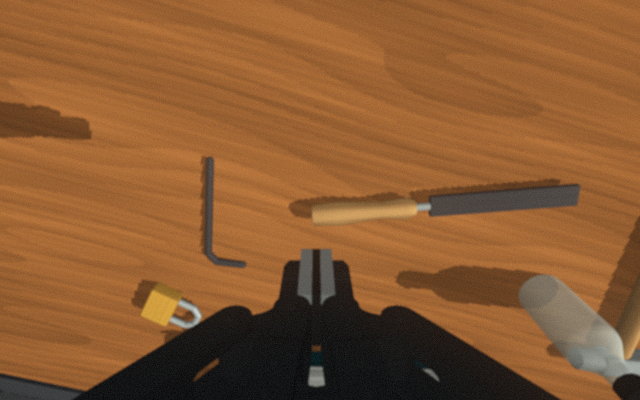

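View pics/top11.png

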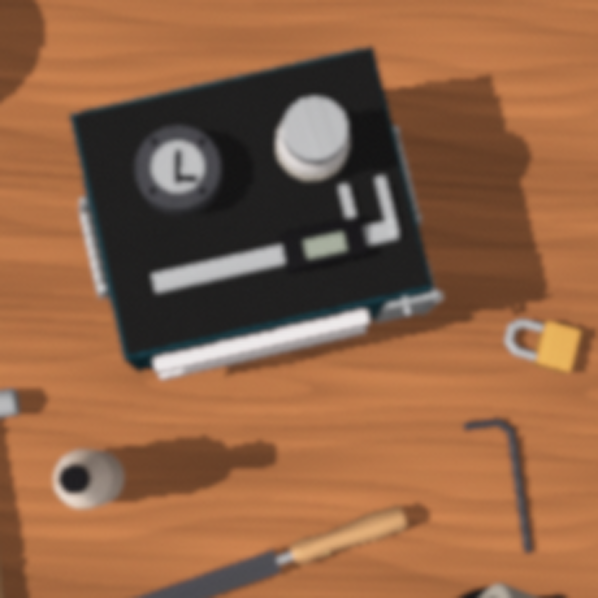

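View pics/scene11.png

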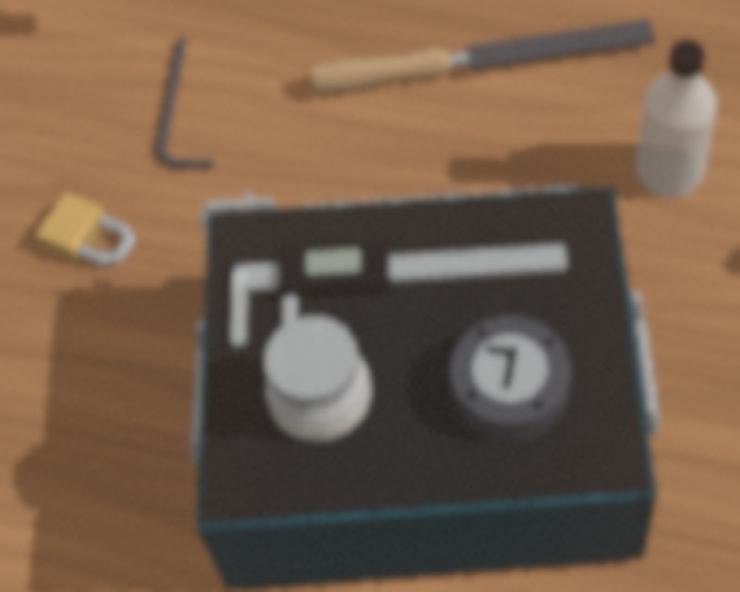

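Both drawers look shut, and the bar lies along the front at (410,302) with the staple through it. The loose tools are where they were. I'll zoom in to check that the bar is flat.

Run:
```python
from rig import viewer
import cv2
im=viewer.camera("top")[:,:,::-1];cv2.imwrite("pics/t12.png",cv2.resize(im[155:215,310:400],None,fx=8.5,fy=8.5,interpolation=cv2.INTER_CUBIC))
from h import *
c=viewer.get_calibration("top");q=np.load('q.npy');a=q[2]
W=lambda x,y,z:np.array([q[0]+x*np.cos(a)-y*np.sin(a),q[1]+x*np.sin(a)+y*np.cos(a),z])
f=lambda X:((pr(c,X)-[310,155])*8.5).round(0)
for y in(-.136,-.092): print([f(W(x,y,.12)) for x in(-.003,-.007,-.011)])
print([f(W(-.014,y,.102)) for y in(-.078,.0)],[f(W(0,y,.122)) for y in(-.135,-.092)])
```

```text
[array([658., 145.]), array([662., 160.]), array([666., 175.])]
[array([493., 183.]), array([497., 197.]), array([500., 212.])]
[array([443., 245.]), array([154., 311.])] [array([653., 133.]), array([491., 170.])]
```

View pics/t12.png

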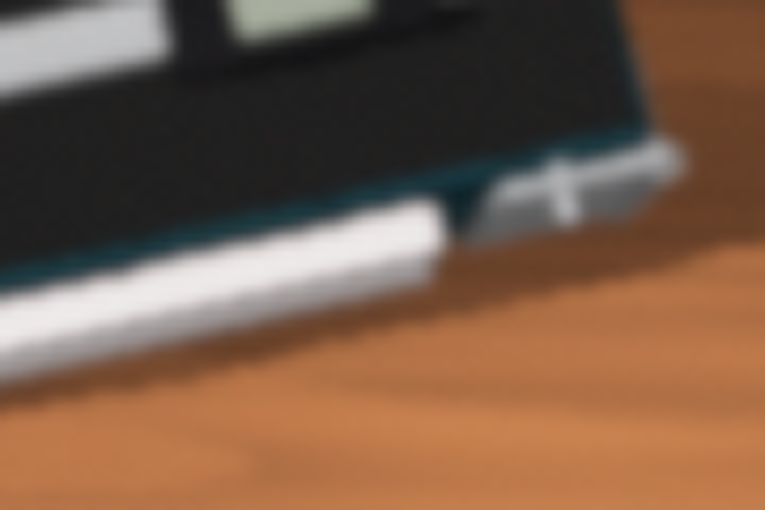

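The bar's top edge runs from (675,150) to (500,188), a slope of 0.22. That matches the prediction for flat (0.23), and the upper strip sits at its closed position too. Handing in.

```bash
python3 -c "
from rig import r
print(r.close_job())"
```

```text
the job is handed in; nothing more can be done
None
```

Both drawers are pushed home and the locking bar is swung flat across the drawer ends. I handed the job in at about 17 s with the robot clear of everything; the hand-in gives no verdict.

- **What I did:** One slow push with the shut fingertips on the pull strips (about 8 cm/s, then small steps) took both drawers to their stops. I then pushed the bar from its right side round to the left and in, until it stopped.
- **Drawers:** The strip edges in the wrist view matched the predicted fully-home positions within about 2 pixels (about 1 mm). The contact force rose to about 12 N with no further movement.
- **Bar:** In the last top view its edge slope was 0.22 against 0.23 expected for flat, so it is within about 0.02 rad. It also stopped at the expected depth, with about 10 N of contact force.
- **Loose things:** They look unmoved by eye in the before and after pictures; I did not measure them. The hammer was mostly outside the last views, but the arm did not go near it after the approach.

**What disagreed:** The shut fingertips were found about 7.5 mm behind the TCP, not 17 mm ahead as stated. I found this by touching bare bench, and my last probing row there pressed too hard. It read 116 N at its end, just under the 120 N limit. I saw no reading above that, but a brief higher peak between readings cannot be ruled out.

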